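# Log one cell on the counting keys

### The arm

A 7-joint arm with a two-finger parallel gripper is mounted at the origin on a cart in front of the work surface, level with it; the furniture and walls round the work are solid. World frame = base frame: x ahead of the robot, y to its left, z up, the work surface at z = 0. Lengths are in m, angles in rad, forces in N, time in s.
With the tool pointing down it reaches from about 0.4 to 0.9 m from the base axis. Payload 5.5 kg.
Tool frame: the origin (TCP) lies midway between the tips of the shut fingers; the grasp point (between the pads) lies 19 mm behind it (arm.tcp_to_grasp is the distance from the TCP to the grasp point, in m); z points along the fingers, y is the line along which they close (so a half turn about z gives the same grasp; the last joint's range is limited). The gripper opens to 85 mm and grips with 20 to 120 N. Pads are 22 mm wide; open, the fingers measure 114 mm over their backs; the gripper's body (76 mm by 85 mm) begins 54 mm behind the grasp point. The pads swing forward as they close: fully open they stand 13 mm farther back than shut.
Start: joints at [-0.995, 0.501, -0.427, 1.55, 0.221, 1.138, -0.21], TCP at [0.2, 0.618, 0.231] pointing down, gripper open.
Joint ranges: [-2.88, 2.88], [-0.31, 2.03], [-1.54, 1.56], [0.2, 2.42], [-1.41, 4.55], [0.19, 2.02], [-2.57, 2.57]. Speed limits (rad/s): [2.57, 2.57, 3.14, 3.14, 3.14, 3.14, 3.14].

### API

Orientations are given as a 3x3 rotation matrix whose columns are the frame's x, y, z axes.
In Python, from workcell import telemetry, grab_frame, ticket, arm gives the robot as it stands. The module is installed in compiled form; this text tells all that it offers.
- The arm moves only by the shell command python3 -m pendant 'ROWS' [FORCE]. ROWS is JSON, a list of rows, each a list of 7 numbers: the turn, a rotation vector about the tool's x, y, z in rad, then the shift along the tool's x, y, z in cm, then the closure, from 0 (fully open) to 1 (shut). In form: [[rx, ry, rz, tx, ty, tz, hand], ...]. A call has exactly 5 rows; each row is the pose to reach, as a shift and turn from the pose commanded when the call began, along the tool's axes at that moment; what a row does not reach only later rows make up. A row lasts 1/12 s, in which the tool goes at most 41.7 mm and 7.16 degrees, less where a joint would pass 70% of its speed; a pose out of reach is approached as far as the arm can. A call with a gripper value outside its range is refused whole. The fingers move at their own pace and stop on an object; FORCE is the grip in N (left out, the last holds). Time passes only in rows, so rows that repeat a pose let the fingers close, or fill a call up. It gives the time, the measured TCP pose, the force, the opening and the grip force at its end, in the units of the state.
- telemetry.get_obs(): the state, without advancing time (a new reading comes with each control period).
- grab_frame(name): name is "scene" or "top" or "wrist"; returns a dict with "pixels" (420x560x3 uint8, red, green, blue), "fx", "fy", "cx", "cy" (pixels), "dist" ([k1, k2, p1, p2, k3] as OpenCV has them; the pictures are not rectified), "R" (3x3) and "t" (3): a world point X has camera coordinates R X + t. Camera axes: x right, y down, z forward; pixel columns grow to the right and rows downward; lengths in m; the calibration is good to about 2 mm. A picture is of the moment at which its call begins. There is no depth.
- ticket.finish_job(): hands the job in; it is judged then, once.
The state is a dict: "time": time; "joint_pos": joint angles; "qd": joint speeds; "effort": joint torques, N m; "tcp_pos": TCP position; "tcp_rot": TCP orientation; "force": force on the tool from outside, world axes, zero at the start; "wrist_torque": the same for the moment, N m; "gripper_width": opening from 0.0 (shut) to 1.0 (fully open); "grip_force": force on a finger pad.
Only numpy, scipy, OpenCV 4.12 (cv2) and the standard library are available. Lean on these libraries where they do the work, as an engineer would, in place of code of your own. Each camera call takes 0.05 s, during which the arm holds its last target. There are 200 camera calls.

### The job

Log one cell on the row of counting units: press the small round key gently all the way down with the fingertips and let it spring up, then press the long bar key the same way to confirm, and withdraw. Do not touch the units with the large round key and the square key, lift or shift nothing, and leave the beaker, the small bottle and the marker where they are.

Things in the scene. Friction and masses are not known exactly. Their poses are not given: they have to be found in the camera images.
- counter_tray: fixed aluminium tray, 103 (x) by 283 (y) by 9 mm high, four slots in a row along its y at -105, -35, +35, +105 mm, one counting unit in each, in any order. Origin: centre of its underside, on the bench; x points from the key side to the window side, z up. Not part of the job: a fixed microscope, 0.4 m high, right of y = -0.40 m, from x = 0.34 m on; the arm must pass clear of it
- top_pin (a point): centre of the top face of the small round key, a button of 18 mm diameter, black, on the front half of its white counting unit. Axes as the tray's, z up. At rest the key's top is 18 mm above the unit's housing and 55 mm above the bench; a raised window block begins 30 mm behind the key's centre, its top 10 mm below the key's
- key_pin (a joint): press travel of the small round key, m: 0 = up (at rest), 0.008 = fully down. It moves straight down against a spring, about 1 N at the start and 5 N fully down, and springs back by itself; fully down its top is still 10 mm above the housing
- unit_pin: housing of the counting unit with the small round key: 62 wide, 92 deep, 34 mm high, about 0.45 kg, standing loose in its slot with 2 mm of play; origin: centre of its underside, 3 mm above the bench; the key's centre is 18 mm in front of it (unit -x)
- top_bar (a point): centre of the top face of the long bar key, 46 mm (along the unit's y) by 16 mm (along x), black, on the front half of its white counting unit. Axes as the tray's, z up. At rest the key's top is 18 mm above the unit's housing and 55 mm above the bench; a raised window block begins 30 mm behind the key's centre, its top 10 mm below the key's
- key_bar (a joint): press travel of the long bar key, m: 0 = up (at rest), 0.008 = fully down. It moves straight down against a spring, about 1 N at the start and 5 N fully down, and springs back by itself; fully down its top is still 10 mm above the housing
- unit_bar: housing of the counting unit with the long bar key: 62 wide, 92 deep, 34 mm high, about 0.45 kg, standing loose in its slot with 2 mm of play; origin: centre of its underside, 3 mm above the bench; the key's centre is 18 mm in front of it (unit -x)
- top_disc (a point): centre of the top face of the large round key, a disc of 36 mm diameter, black, on the front half of its white counting unit. Axes as the tray's, z up. At rest the key's top is 18 mm above the unit's housing and 55 mm above the bench; a raised window block begins 30 mm behind the key's centre, its top 10 mm below the key's
- key_disc (a joint): press travel of the large round key, m: 0 = up (at rest), 0.008 = fully down. It moves straight down against a spring, about 1 N at the start and 5 N fully down, and springs back by itself; fully down its top is still 10 mm above the housing
- unit_disc: housing of the counting unit with the large round key: 62 wide, 92 deep, 34 mm high, about 0.45 kg, standing loose in its slot with 2 mm of play; origin: centre of its underside, 3 mm above the bench; the key's centre is 18 mm in front of it (unit -x)
- top_square (a point): centre of the top face of the square key, 32 by 32 mm, black, on the front half of its white counting unit. Axes as the tray's, z up. At rest the key's top is 18 mm above the unit's housing and 55 mm above the bench; a raised window block begins 30 mm behind the key's centre, its top 10 mm below the key's
- key_square (a joint): press travel of the square key, m: 0 = up (at rest), 0.008 = fully down. It moves straight down against a spring, about 1 N at the start and 5 N fully down, and springs back by itself; fully down its top is still 10 mm above the housing
- unit_square: housing of the counting unit with the square key: 62 wide, 92 deep, 34 mm high, about 0.45 kg, standing loose in its slot with 2 mm of play; origin: centre of its underside, 3 mm above the bench; the key's centre is 18 mm in front of it (unit -x)
- beaker: loose glass beaker, 62 x 66 x 78 mm high, standing behind the tray; bystander; origin: centre of its underside
- vial: loose small reagent bottle with black cap, 27 mm diameter, 58 mm high, standing behind the tray; bystander; origin: centre of its underside
- marker: loose marker pen, 135 x 17 x 16 mm, lying behind the tray; bystander; origin: middle of its underside
Not all that is in view belongs to the job. What is shaped like the unit_square but red is not meant.

How it is judged:
On the way, in this order (a step that is already met when the one before it is completed fails the run):
1. the small round key is pressed down (value of joint key_pin above 0.0055 m and value of joint key_bar below 0.0015 m), for 0.02 s.
2. the small round key is up again, before the bar is pressed (value of joint each of key_pin, key_bar below 0.0015 m), for 0.05 s.
3. the long bar key is pressed down (value of joint key_bar above 0.0055 m and value of joint key_pin below 0.0015 m), for 0.02 s.
At the end, for the whole second after the job is handed in: Small round key, then long bar key, each pressed at least 5.5 of 8 mm. At the end all keys are up (within 1.5 mm), the units upright in their slots (moved under 8 mm, tilt under 0.06 rad) and at rest, beaker, small bottle and marker where they were (within 15 mm) (all of step 2 and value of joint each of key_disc, key_square below 0.0015 m and distance of each of unit_pin, unit_bar, unit_disc, unit_square from where it was at the start of the episode below 0.008 m and angle between each of unit_pin, unit_bar, unit_disc, unit_square's own z axis and vertical below 0.06 rad and distance of each of beaker, vial, marker from where it was at the start of the episode below 0.015 m and angle between each of beaker, vial's own z axis and vertical below 0.2 rad and linear speed of each of unit_pin, unit_bar, unit_disc, unit_square, beaker, vial, marker below 0.02 m/s); the robot touches nothing.
It fails at once if the unit with the large round key or the one with the square key is touched by the robot (over 1 N) or its key goes down (contact force between any of the fingers, the arm and unit_disc above 1 N or contact force between any of the fingers, the arm and unit_square above 1 N or value of joint any of key_disc, key_square above 0.002 m).
It fails at once if a key or its unit is pushed harder than 30 N (contact force between the fingers and unit_pin above 30 N or contact force between the fingers and unit_bar above 30 N).
It fails at once if a counting unit is lifted, tipped or carried (distance of any of unit_pin, unit_bar, unit_disc, unit_square from where it was at the start of the episode above 0.008 m or angle between any of unit_pin, unit_bar, unit_disc, unit_square's own z axis and vertical above 0.12 rad).
It fails at once if the beaker, the small bottle or the marker is shifted, tipped or lifted (distance of any of beaker, vial, marker from where it was at the start of the episode above 0.015 m or angle between any of beaker, vial's own z axis and vertical above 0.3 rad).
It also fails if it takes over 50 s, if anything falls off the work surface, if the arm or the gripper's body presses on something with over 40 N, if the wrist force passes 120 N, or if a joint passes its speed limit or range.

## Working session

There is one attempt and no reset: what is moved stays moved. The work goes in short steps, Python scripts to look and compute and a shell command to move; the robot and the scene stay as the last step left them, time stands still between calls to the robot, and variables do not carry over. Pictures are saved under pics/ and viewed, at most 10 in all, crops included, and the job is handed in when it is done.

```bash
mkdir -p pics
python3 - <<'E'
from workcell import telemetry, grab_frame
import cv2,pickle
o=telemetry.get_obs();print(o['time'],o['tcp_pos'],o['tcp_rot'],o['gripper_width'])
for n in('scene','top'):
    f=grab_frame(n);pickle.dump(f,open(n+'.pkl','wb'));cv2.imwrite(f'pics/{n}0.png',f['pixels'][:,:,::-1])
    print(n,-f['R'].T@f['t'])
E
```

```text
0.0 [0.19984042 0.6177811  0.23024013] [[-9.51503562e-01  3.07637025e-01 -6.57877833e-04]
 [ 3.07637723e-01  9.51501788e-01 -1.83799645e-03]
 [ 6.05361743e-05 -1.95124821e-03 -9.99998094e-01]] 1.0004633536896659
scene [ 0.0377442  -0.13847227  0.59562932]
top [0.45766593 0.21130159 0.92287739]
```

View pics/top0.png

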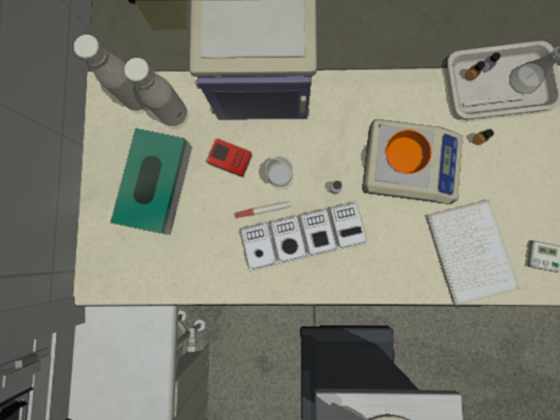

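View pics/scene0.png

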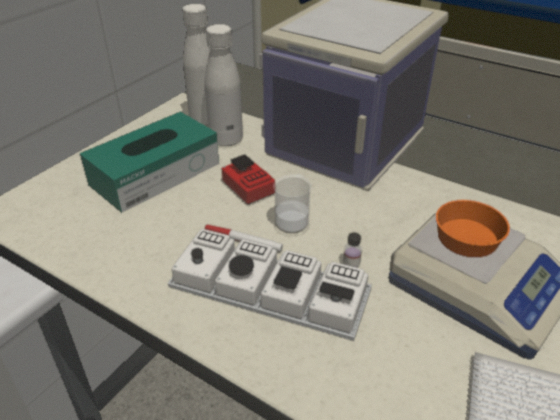

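Top view, left to right: small round key (258,253), large round (289,246), square (320,239), bar (351,231). In the scene view they lie at (197,256), (240,265), (289,277) and (336,291). The small dot fits pin and the long strip fits bar. The red device at (230,157) is the decoy. I'll measure the keys and check them in a crop.

```bash
cat > h.py <<'E'
import cv2,numpy as np,pickle
def ray(f,uv):
    K=np.array([[f['fx'],0,f['cx']],[0,f['fy'],f['cy']],[0,0,1]])
    p=cv2.undistortPoints(np.array([[uv]],float),K,np.array(f['dist'],float))[0,0]
    R=np.array(f['R']);return -R.T@np.array(f['t']),R.T@np.array([p[0],p[1],1])
def onz(f,uv,z):
    c,d=ray(f,uv);return c+d*(z-c[2])/d[2]
def cross(a,b):
    (c1,d1),(c2,d2)=a,b
    s=np.linalg.lstsq(np.stack([d1,-d2],1),c2-c1,rcond=None)[0]
    p,q=c1+s[0]*d1,c2+s[1]*d2;return (p+q)/2,np.linalg.norm(p-q)
def blob(f,uv,r=13,th=60):
    g=f['pixels'].max(2);m=(g<th).astype(np.uint8)
    n,l,s,c=cv2.connectedComponentsWithStats(m,connectivity=4)
    i=[k for k in range(1,n) if np.hypot(*(c[k]-uv))<r and s[k,4]>8]
    k=min(i,key=lambda k:np.hypot(*(c[k]-uv)));return c[k],s[k]
E
python3 - <<'E'
from h import *
T=pickle.load(open('top.pkl','rb'));S=pickle.load(open('scene.pkl','rb'))
P={}
for n,a,b in(('pin',(258,253),(197,256)),('disc',(289,246),(240,265)),('square',(320,239),(289,277)),('bar',(351,231),(336,291))):
    ca,sa=blob(T,a);cb,sb=blob(S,b)
    p=onz(T,ca,.055);q=onz(S,cb,.055);x,g=cross(ray(T,ca),ray(S,cb));P[n]=p
    print(n,ca.round(1),sa[2:],cb.round(1),sb[2:],p.round(4),q.round(4),x.round(4),round(g,4))
d=P['bar']-P['pin'];print(np.linalg.norm(d),np.degrees(np.arctan2(-d[0],-d[1])) ,d)
for n,f,(u,v,w,h) in(('t',T,(230,195,150,80)),):
    A=cv2.resize(f['pixels'][v:v+h,u:u+w],(750,400),interpolation=3)
B=cv2.resize(S['pixels'][215:335,160:385][:, :],(375*2,400)[::1],interpolation=3)
B=cv2.resize(B,(375,200));A=cv2.resize(A,(750,400))
C=np.zeros((600,750,3),np.uint8);C[:400]=A;C[400:,:375]=B
cv2.imwrite('pics/crop.png',C[:,:,::-1])
E
```

```text
pin [258.5 253. ] [ 6  5 26] [197. 256.] [ 7  3 15] [0.4577 0.2833 0.055 ] [0.4507 0.2759 0.055 ] [0.458  0.2838 0.0451] 0.0008
disc [289.4 245.8] [ 14  14 155] [241.1 265.4] [ 21  18 273] [0.4733 0.2151 0.055 ] [0.4702 0.2116 0.055 ] [0.4736 0.2148 0.0505] 0.0008
square [319.9 238.6] [ 15  14 161] [287.4 277.8] [ 25  20 336] [0.4888 0.1476 0.055 ] [0.4858 0.1441 0.055 ] [0.4893 0.1469 0.0504] 0.001
bar [350.4 231.4] [ 20   8 100] [336.3 291. ] [ 32  16 270] [0.5045 0.0799 0.055 ] [0.5015 0.0764 0.055 ] [0.5051 0.0787 0.0503] 0.0012
0.20874175599462713 -12.94728857117022 [ 0.04676954 -0.20343483  0.        ]
```

View pics/crop.png

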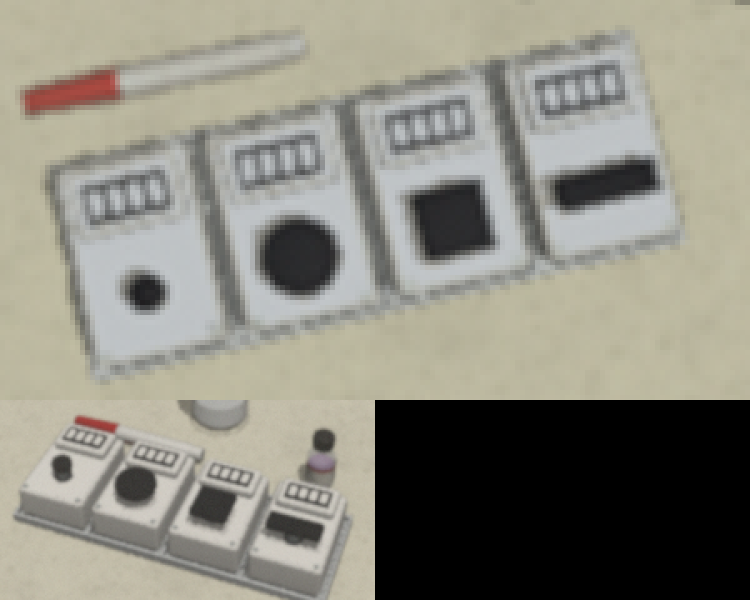

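The crop confirms it: the small round key is at top-view (258.5,253), far left, and the bar key is at (350.4,231.4), far right. They are 209 mm apart where 210 is expected, and the tray is yawed about 13°. I'll shut the hand and approach high.

```bash
python3 -m pendant '[[0,0,0,-3,-2,0,1],[0,0,0,-6,-4,0,1],[0,0,0,-9.5,-6.5,0,1],[0,0,0,-13,-9,0,1],[0,0,0,-16,-11,0,1]]' 20
python3 -m pendant '[[0,0,0,-3,-2,0,1],[0,0,0,-6,-4.2,0,1],[0,0,0,-9,-6.3,0,1],[0,0,0,-12,-8.4,0,1],[0,0,0,-15,-10.5,0,1]]'
cat > go.py <<'E'
import sys,numpy as np
from workcell import telemetry
o=telemetry.get_obs();R=np.array(o['tcp_rot']);p=np.array(o['tcp_pos'])
for a in sys.argv[1:]:
    t=np.array(eval(a));print(a,'cm',(R.T@(t-p)*100).round(2))
print(p.round(4),R.round(3).tolist(),np.round(o['force'],2),o['gripper_width'],o['time'])
E
python3 go.py "(.4577,.2833,.09)"
```

```text
time: 0.52
tcp_pos: [0.3192, 0.4621, 0.2307]
tcp_rot: [[-0.951, 0.308, -0.0], [0.308, 0.951, -0.001], [-0.0, -0.001, -1.0]]
force: [1.5, -0.2, 0.4]
gripper_width: 0.295
grip_force: 0.0
time: 0.93
tcp_pos: [0.4294, 0.3167, 0.2311]
tcp_rot: [[-0.951, 0.308, -0.0], [0.308, 0.951, -0.0], [0.0, -0.0, -1.0]]
force: [1.2, 0.3, 0.3]
gripper_width: -0.002
grip_force: 0.0
(.4577,.2833,.09) cm [-3.73 -2.3  14.11]
[0.4294 0.3167 0.2311] [[-0.951, 0.308, -0.0], [0.308, 0.951, -0.0], [0.0, -0.0, -1.0]] [1.16 0.32 0.3 ] -0.0018329901375639577 0.9333
```

```bash
python3 -m pendant '[[0,0,0,-2,-1.2,2,1],[0,0,0,-3.8,-2.35,5,1],[0,0,0,-3.8,-2.35,8.5,1],[0,0,0,-3.8,-2.35,12,1],[0,0,0,-3.8,-2.35,13.5,1]]'
python3 -m pendant '[[0,0,0,0,0,0,1],[0,0,0,0,0,0,1],[0,0,0,0,0,0,1],[0,0,0,0,0,0,1],[0,0,0,0,0,0,1]]' >/dev/null
python3 go.py "(.4577,.2833,.055)"
python3 - <<'E'
from workcell import grab_frame
import cv2,numpy as np,pickle
f=grab_frame('wrist');pickle.dump(f,open('w1.pkl','wb'))
s=grab_frame('scene')
C=np.zeros((600,800,3),np.uint8);C[:420,:560]=f['pixels'];C[300:600,400:800]=cv2.resize(s['pixels'][180:330,140:340],(400,300),interpolation=3)
cv2.imwrite('pics/w1.png',C[:,:,::-1])
E
```

```text
time: 1.35
tcp_pos: [0.4554, 0.2818, 0.0919]
tcp_rot: [[-0.951, 0.309, -0.006], [0.309, 0.951, -0.003], [0.004, -0.005, -1.0]]
force: [0.3, -0.0, 0.2]
gripper_width: 0.001
grip_force: 0.0
(.4577,.2833,.055) cm [ 0.05 -0.24  4.3 ]
[0.4588 0.2853 0.098 ] [[-0.952, 0.307, 0.003], [0.307, 0.952, 0.002], [-0.002, 0.002, -1.0]] [-0.33  0.05  0.69] -0.0021147865161783193 1.7667
```

View pics/w1.png

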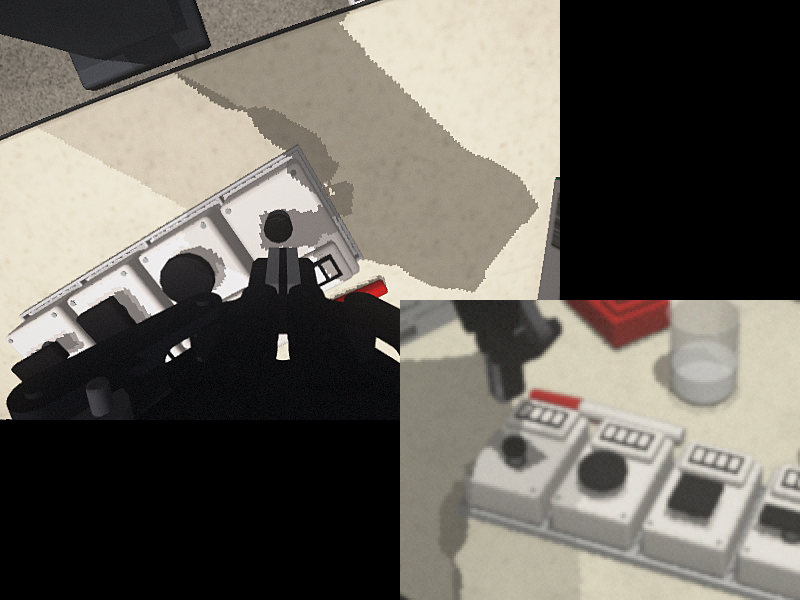

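The wrist view shows the small key's top as a disc centred near (278,226), radius about 14, just ahead of the fingertips at (283,250). The scene crop shows the fingers above and behind the key. I'll cross-check the key position from the wrist ray, along with where the TCP should project.

```bash
python3 - <<'E'
from h import *
from workcell import telemetry
f=pickle.load(open('w1.pkl','rb'));T=pickle.load(open('top.pkl','rb'))
print(onz(f,(278,226),.055),onz(f,(264,226),.055),onz(f,(292,226),.055),onz(f,(278,211),.055))
w,g=cross(ray(T,(258.5,253.)),ray(f,(278,226)));print(w,g)
K=np.array([[f['fx'],0,f['cx']],[0,f['fy'],f['cy']],[0,0,1]])
p=np.array(telemetry.get_obs()['tcp_pos'])
print(cv2.projectPoints(p[None],cv2.Rodrigues(np.array(f['R']))[0],np.array(f['t']),K,np.array(f['dist']))[0].ravel())
E
python3 go.py "(.4577,.2833,.06)" "(.5045,.0799,.055)"
```

```text
[0.45334916 0.28529924 0.055     ] [0.45070907 0.27713736 0.055     ] [0.45599174 0.29346066 0.055     ] [0.4442023  0.28829197 0.055     ]
[0.45759091 0.28406074 0.04302069] 0.00056315496306057
[279.70904364 265.06632511]
(.4577,.2833,.06) cm [ 0.02 -0.19  3.76]
(.5045,.0799,.055) cm [-10.68 -18.11   4.24]
[0.4584 0.285  0.0976] [[-0.952, 0.308, 0.002], [0.308, 0.952, 0.001], [-0.002, 0.002, -1.0]] [ 0.69  0.83 -0.4 ] -0.0016790704971747557 1.8667
```

The wrist reading is skewed towards -x because the key's front side merges into the blob. Its y agrees within 2 mm. I'll use about (.457,.284) and descend to just above the key.

```bash
python3 -m pendant '[[0,0,0,0.1,-0.15,1,1],[0,0,0,0.1,-0.15,2,1],[0,0,0,0.1,-0.15,3,1],[0,0,0,0.1,-0.15,3.7,1],[0,0,0,0.1,-0.15,3.7,1]]'
python3 -m pendant '[[0,0,0,0,0,0,1],[0,0,0,0,0,0,1],[0,0,0,0,0,0,1],[0,0,0,0,0,0,1],[0,0,0,0,0,0,1]]'
```

```text
time: 2.28
tcp_pos: [0.4547, 0.2823, 0.0568]
tcp_rot: [[-0.952, 0.308, -0.004], [0.308, 0.952, -0.002], [0.003, -0.003, -1.0]]
force: [0.6, -0.4, -0.1]
gripper_width: 0.001
grip_force: 0.0
time: 2.7
tcp_pos: [0.4566, 0.2835, 0.0597]
tcp_rot: [[-0.951, 0.308, 0.001], [0.308, 0.951, 0.0], [-0.001, 0.001, -1.0]]
force: [0.5, 0.5, 0.3]
gripper_width: -0.0
grip_force: 0.0
```

```bash
python3 -m pendant '[[0,0,0,0,0,0.2,1],[0,0,0,0,0,0.35,1],[0,0,0,0,0,0.5,1],[0,0,0,0,0,0.65,1],[0,0,0,0,0,0.8,1]]'
python3 -m pendant '[[0,0,0,0,0,0.1,1],[0,0,0,0,0,0.2,1],[0,0,0,0,0,0.3,1],[0,0,0,0,0,0.3,1],[0,0,0,0,0,0.3,1]]'
```

```text
time: 3.12
tcp_pos: [0.4564, 0.2834, 0.0513]
tcp_rot: [[-0.951, 0.308, 0.0], [0.308, 0.951, 0.0], [-0.0, 0.0, -1.0]]
force: [0.1, 0.4, 3.5]
gripper_width: -0.003
grip_force: 1.5
time: 3.53
tcp_pos: [0.4564, 0.2834, 0.0484]
tcp_rot: [[-0.951, 0.308, 0.0], [0.308, 0.951, 0.0], [-0.0, 0.0, -1.0]]
force: [-0.0, -0.5, 4.7]
gripper_width: -0.001
grip_force: 2.2
```

```bash
python3 -m pendant '[[0,0,0,0,0,0.05,1],[0,0,0,0,0,0.1,1],[0,0,0,0,0,0.15,1],[0,0,0,0,0,0.15,1],[0,0,0,0,0,0.15,1]]'
```

```text
time: 3.95
tcp_pos: [0.4564, 0.2834, 0.0471]
tcp_rot: [[-0.951, 0.308, 0.0], [0.308, 0.951, 0.0], [-0.0, 0.0, -1.0]]
force: [-1.0, -1.9, 7.9]
gripper_width: 0.002
grip_force: 3.4
```

The key reached its stop: force rose past 5 N at z = 0.047. Now I'll lift.

```bash
python3 -m pendant '[[0,0,0,0,0,-0.3,1],[0,0,0,0,0,-0.9,1],[0,0,0,0,0,-2,1],[0,0,0,0,0,-3.5,1],[0,0,0,0,0,-5,1]]'
python3 -m pendant '[[0,0,0,0,0,0,1],[0,0,0,0,0,0,1],[0,0,0,0,0,0,1],[0,0,0,0,0,0,1],[0,0,0,0,0,0,1]]' >/dev/null
python3 go.py "(.504,.0805,.0975)"
```

```text
time: 4.37
tcp_pos: [0.4555, 0.2831, 0.0973]
tcp_rot: [[-0.952, 0.307, -0.002], [0.307, 0.952, -0.001], [0.001, -0.001, -1.0]]
force: [0.1, 0.8, -0.1]
gripper_width: -0.001
grip_force: 0.0
(.504,.0805,.0975) cm [-10.83 -17.78  -0.14]
[0.4557 0.283  0.096 ] [[-0.952, 0.308, -0.001], [0.308, 0.952, -0.001], [0.001, -0.001, -1.0]] [-0.63 -0.8   0.77] 0.002738355384802148 4.7833
```

```bash
python3 -m pendant '[[0,0,0,-1,-1.7,-1.5,1],[0,0,0,-2.5,-4.1,-2,1],[0,0,0,-4,-6.6,-2,1],[0,0,0,-5.5,-9,-2,1],[0,0,0,-7,-11.5,-2,1]]'
python3 -m pendant '[[0,0,0,-1.2,-2,0,1],[0,0,0,-2.4,-4,0,1],[0,0,0,-3.8,-6.3,0,1],[0,0,0,-3.8,-6.3,1,1],[0,0,0,-3.8,-6.3,2,1]]' >/dev/null
python3 -m pendant '[[0,0,0,0,0,0,1],[0,0,0,0,0,0,1],[0,0,0,0,0,0,1],[0,0,0,0,0,0,1],[0,0,0,0,0,0,1]]'
python3 go.py "(.504,.0805,.0595)"
python3 - <<'E'
from workcell import grab_frame
import cv2,numpy as np,pickle
f=grab_frame('wrist');pickle.dump(f,open('w2.pkl','wb'))
s=grab_frame('scene')
C=np.zeros((600,800,3),np.uint8);C[:420,:560]=f['pixels'];C[300:600,400:800]=cv2.resize(s['pixels'][200:350,180:380],(400,300),interpolation=3)
cv2.imwrite('pics/w2.png',C[:,:,::-1])
E
```

```text
time: 5.2
tcp_pos: [0.4873, 0.1513, 0.1164]
tcp_rot: [[-0.952, 0.307, -0.001], [0.307, 0.952, -0.0], [0.001, -0.0, -1.0]]
force: [0.9, 0.7, -0.1]
gripper_width: 0.003
grip_force: 0.0
time: 6.03
tcp_pos: [0.5044, 0.0817, 0.0971]
tcp_rot: [[-0.952, 0.306, 0.001], [0.306, 0.952, 0.0], [-0.0, 0.001, -1.0]]
force: [-0.2, 0.5, -0.8]
gripper_width: -0.001
grip_force: 0.0
(.504,.0805,.0595) cm [ 0.   -0.13  3.76]
[0.5044 0.0817 0.0971] [[-0.952, 0.306, 0.001], [0.306, 0.952, 0.0], [-0.0, 0.001, -1.0]] [-0.18  0.46 -0.77] -0.0009556179790372816 6.0333
```

View pics/w2.png

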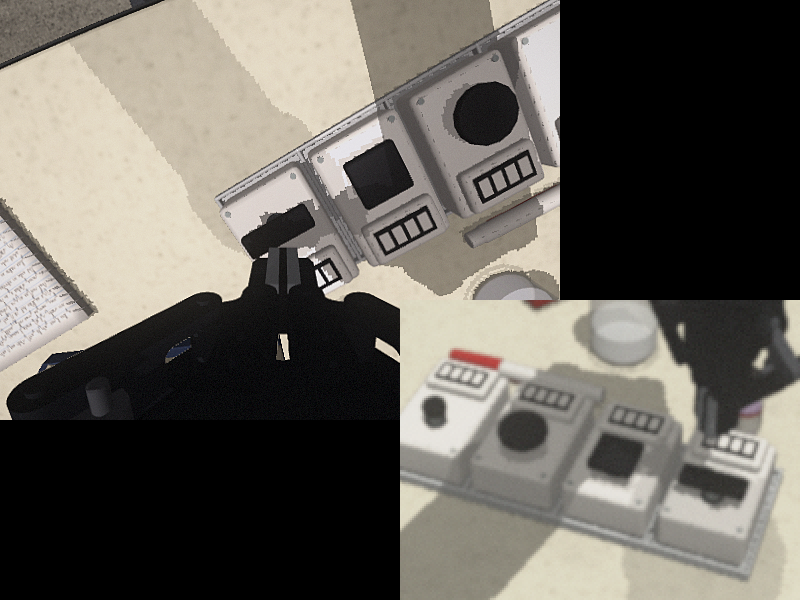

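The fingers stand over the bar unit. In the wrist view the bar key is centred near (278,231), the same geometry as over the small key. The small key is up, and no unit has visibly shifted. I'll press the bar the same way.

```bash
python3 -m pendant '[[0,0,0,0,-0.1,1,1],[0,0,0,0,-0.1,2,1],[0,0,0,0,-0.1,3,1],[0,0,0,0,-0.1,3.6,1],[0,0,0,0,-0.1,3.6,1]]' >/dev/null
python3 -m pendant '[[0,0,0,0,0,0,1],[0,0,0,0,0,0,1],[0,0,0,0,0,0,1],[0,0,0,0,0,0,1],[0,0,0,0,0,0,1]]'
python3 -m pendant '[[0,0,0,0,0,0.2,1],[0,0,0,0,0,0.35,1],[0,0,0,0,0,0.5,1],[0,0,0,0,0,0.65,1],[0,0,0,0,0,0.8,1]]'
```

```text
time: 6.97
tcp_pos: [0.5044, 0.0799, 0.0612]
tcp_rot: [[-0.951, 0.308, 0.001], [0.308, 0.951, 0.0], [-0.001, 0.0, -1.0]]
force: [0.3, 0.2, 0.3]
gripper_width: 0.001
grip_force: 0.0
time: 7.38
tcp_pos: [0.504, 0.0798, 0.0527]
tcp_rot: [[-0.951, 0.308, -0.0], [0.308, 0.951, -0.0], [0.0, -0.0, -1.0]]
force: [-0.7, -0.2, 2.4]
gripper_width: -0.0
grip_force: 1.1
```

```bash
python3 -m pendant '[[0,0,0,0,0,0.15,1],[0,0,0,0,0,0.3,1],[0,0,0,0,0,0.45,1],[0,0,0,0,0,0.45,1],[0,0,0,0,0,0.45,1]]'
python3 -m pendant '[[0,0,0,0,0,0.05,1],[0,0,0,0,0,0.1,1],[0,0,0,0,0,0.13,1],[0,0,0,0,0,0.13,1],[0,0,0,0,0,0.13,1]]'
```

```text
time: 7.8
tcp_pos: [0.504, 0.0798, 0.0484]
tcp_rot: [[-0.951, 0.308, 0.0], [0.308, 0.951, -0.0], [-0.0, -0.0, -1.0]]
force: [-0.8, -0.9, 4.4]
gripper_width: 0.001
grip_force: 2.2
time: 8.22
tcp_pos: [0.504, 0.0798, 0.0471]
tcp_rot: [[-0.951, 0.308, -0.0], [0.308, 0.951, -0.0], [0.0, -0.0, -1.0]]
force: [-1.9, 0.4, 5.4]
gripper_width: 0.001
grip_force: 2.7
```

The bar is down to its stop height. I'll withdraw upwards and check.

```bash
python3 -m pendant '[[0,0,0,0,0,-0.3,1],[0,0,0,0,0,-0.9,1],[0,0,0,0,0,-2.5,1],[0,0,0,0,0,-5,1],[0,0,0,0,0,-8,1]]' >/dev/null
python3 -m pendant '[[0,0,0,0,0,-3,1],[0,0,0,0,0,-6,1],[0,0,0,1,0,-8,1],[0,0,0,3,0,-9,1],[0,0,0,5,0,-9,1]]' >/dev/null
python3 -m pendant '[[0,0,0,0,0,0,1],[0,0,0,0,0,0,1],[0,0,0,0,0,0,1],[0,0,0,0,0,0,1],[0,0,0,0,0,0,1]]'
python3 - <<'E'
from workcell import grab_frame
import cv2
s=grab_frame('scene')
cv2.imwrite('pics/end.png',cv2.resize(s['pixels'][160:360,130:410],(784,560),interpolation=3)[:,:,::-1])
E
```

```text
time: 9.47
tcp_pos: [0.4569, 0.0948, 0.2167]
tcp_rot: [[-0.951, 0.308, -0.0], [0.308, 0.951, 0.0], [0.0, -0.0, -1.0]]
force: [-1.0, 0.3, 0.8]
gripper_width: -0.005
grip_force: 0.0
```

View pics/end.png

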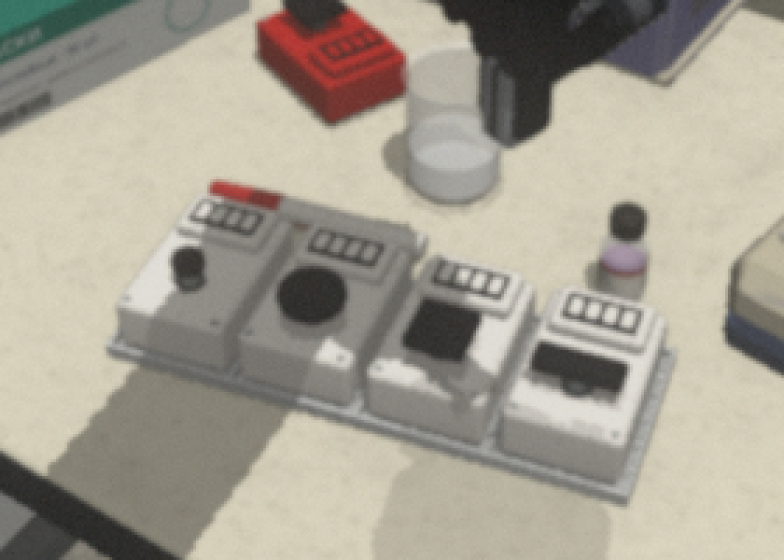

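All four keys are up, at (187,265), (312,294), (440,330) and (580,366). The units, beaker, bottle and marker are in place and the hand is clear.

```bash
python3 -c "
from workcell import ticket
print(ticket.finish_job())"
```

```text
the job is handed in; nothing more can be done
None
```

I pressed the small round key down to its stop and let it spring up, then did the same with the long bar key, withdrew, and handed the job in; the final picture shows all keys up and nothing moved, but the hand-in returned no verdict.

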